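# One turn of the tile press hand wheel

## Task

Lower the tile press by one turn: with your fingertips, push the upright red handle of its hand wheel round clockwise (seen from above) through exactly one full turn, so that it comes to rest back in line with the yellow pointer. Only push the handle, gently and without gripping it, and do not wind it backwards or past the pointer. Leave the cup, jar, pot and spoon around the press where they are.

Things in the scene. Friction and masses are not known exactly. Their poses are not given: they have to be found in the camera images.
- press: Blue bench tile press, fixed to the table, at any yaw: a 240 x 200 mm base (x, y), two steel posts and a 270 x 55 mm crosshead (along its x) whose top is 176 mm above the table. Origin at the centre of its underside; the level hand wheel lies above the crosshead on the same vertical axis.
- hub (a point): Centre of the hand wheel, on its vertical axis, level with the middle of the rim (196 mm above the table). The wheel lies level: dark steel rim of mean radius 90 mm of 16 mm round bar (its top 8 mm above this point), three 12 mm spokes, hub of 20 mm radius with a brass cap reaching 24 mm above this point.
- handle: The upright red handle on the rim end of one spoke: a cylinder of 22 mm diameter and 52 mm height. Origin at its middle, 90 mm from the wheel axis and 42 mm above hub, so its top is 68 mm and its bottom edge 16 mm above hub. Its grip revolves freely about its own upright axis. It needs about 2.5 to 4 N of push along the rim; the wheel has friction and stays where it is left.
- handwheel (a joint): Turn of the wheel in rad: 0 at the start, growing clockwise as seen from above, 6.283 after one full turn. No stop near one turn. A turn lowers the press plate 8 mm.
- pointer (a point): Top of the yellow pointer fixed on the crosshead end, 50 x 22 mm, 135 mm from the wheel axis and 10 mm below hub. At the start the handle is in line with it (on the line from hub to pointer).
- cup: Open kraft-brown cup, 74 mm across the rim, 95 mm high, loose on the table near the press; origin at the centre of its underside. Leave it alone.
- jar: Pale glazed jar with white lid, 72 mm across, 80 mm high, loose on the table near the press; origin at the centre of its underside. Leave it alone.
- pot: Pink square plastic pot, 66 x 66 x 60 mm, loose on the table near the press; origin at the centre of its underside. Leave it alone.
- spoon: Wooden spoon, 240 mm long, lying along its x axis on the table near the press; origin near the middle of its underside. Leave it alone.

How it is judged (in metres and radians):
On the way:
1. the wheel is past a third of a turn clockwise, pushed by the fingers on the red handle (value of joint handwheel between 2.1 and 5.2 rad and contact force between the fingers and handle above 0.3 N).
At the end, for the whole second after the job is handed in: The wheel rests one full turn clockwise from its start, within 0.15 rad (about 13 mm at the handle), the handle again in line with the yellow pointer; cup, jar, pot and spoon are within 20 mm of where they stood (value of joint handwheel between 6.1332 and 6.4332 rad and velocity of joint handwheel between -0.05 and 0.05 rad/s and distance of each of cup, jar, pot, spoon from where it was at the start of the episode below 0.02 m); the robot touches nothing.
It fails at once if the wheel is wound more than 0.4 rad past one turn (value of joint handwheel above 6.6832 rad).
It fails at once if the wheel is wound more than 0.3 rad backwards (value of joint handwheel below -0.3 rad).
It fails at once if the handle is gripped or rammed (over 30 N between fingers and handle) (contact force between the fingers and handle above 30 N).
It fails at once if the cup, jar, pot or spoon is pushed, lifted or carried (moved over 20 mm) (distance of any of cup, jar, pot, spoon from where it was at the start of the episode above 0.02 m).
It also fails if it takes over 56 s, if anything falls off the work surface, if the arm or the gripper's body presses on something with over 40 N, if the wrist force passes 120 N, or if a joint passes its speed limit or range.

## Robot

A 6-joint arm with a two-finger parallel gripper is mounted at the origin on the work surface. World frame = base frame: x ahead of the robot, y to its left, z up, the work surface at z = 0. Lengths are in mm, angles in rad, forces in N, time in s.
With the tool pointing down it reaches from about 350 to 975 mm from the base axis. Payload 7.1 kg.
Tool frame: the origin (TCP) lies between the finger pads; the fingertips stand 19 mm ahead of it and the grasp point (between the pads) is the TCP; z points along the fingers, y is the line along which they close (so a half turn about z gives the same grasp; the last joint's range is limited). The gripper opens to 88 mm and grips with 3 to 60 N. Pads are 20 mm wide; open, the fingers measure 115 mm over their backs; the gripper's body (75 mm by 178 mm) begins 61 mm behind the grasp point.
Start: joints at [-1.167, 0.423, 1.63, -0, 1.089, -0.019], TCP at [256.462, -569.94, 241.675] pointing down, gripper open.
Joint ranges: [-3, 3], [-0.9, 2.11], [0.09, 2.58], [-1.31, 4.45], [0.11, 2.69], [-2.54, 2.54]. Speed limits (rad/s): [2.39, 2.39, 3.01, 3.14, 3.14, 3.14].

## Interface

Orientations are given as a rotation vector (axis times angle).
In Python, from workcell import ctrl gives the robot as it stands.
- The arm moves only by the tool arm_command, never from a script. Its argument "series" is a list of rows, each an object with "linear": the shift along the tool's x, y, z in m, a list of three; "turn": the turn about the tool's z in rad. A call has 1 to 10 rows; each row shifts and turns the commanded pose from where the row before left it, along the tool's axes as they then stand; what a row does not reach is not made up. A row lasts 1/10 s, in which the tool goes at most 50 mm and 8.59 degrees, less where a joint would pass 70% of its speed; a pose out of reach is approached as far as the arm can. A call with a gripper value outside its range is refused whole. "jaw" is the opening, from -1 (shut) to 1 (fully open), set as the call begins (left out, the last holds). The fingers move at their own pace and stop on an object; the grip force is fixed at half the most. Time passes only in rows, so rows that do not move let the fingers close. It gives the time, the measured TCP pose, the force, the opening and the grip force at its end, in the units of the state.
- ctrl.get_obs(): the state, without advancing time (a new reading comes with each control period).
- ctrl.get_image(name): name is "side" or "top"; returns a dict with "frame" (384x512x3 uint8, blue, green, red), "fx", "fy", "cx", "cy" (pixels), "rvec" (rotation vector, rad) and "tvec" (3), from world to camera coordinates, as OpenCV has them. Camera axes: x right, y down, z forward; pixel columns grow to the right and rows downward; lengths in mm; the calibration is good to about 2 mm. A picture is of the moment at which its call begins. There is no depth.
- ctrl.close_job(): hands the job in; it is judged then, once.
The state is a dict: "t": time; "qpos": joint angles; "qvel": joint speeds; "joint_torque": joint torques, N m; "ee_pos": TCP position; "orientation": TCP orientation; "ft_force": force on the tool from outside, world axes, zero at the start; "moment": the same for the moment, N m; "width": finger opening in mm; "grasp_force": force on a finger pad.
Only numpy, scipy, OpenCV 4.12 (cv2) and the standard library are available. Lean on these libraries where they do the work, as an engineer would, in place of code of your own. Each camera call takes 0.05 s, during which the arm holds its last target. There are 200 camera calls.

## Working session

There is one attempt and no reset: what is moved stays moved. The work goes in short steps, Python scripts to look and compute and a tool call to move; the robot and the scene stay as the last step left them, time stands still between calls to the robot, and variables do not carry over. Pictures are saved under pics/ and viewed, at most 10 in all, crops included, and the job is handed in when it is done.

Besides the shell and the picture viewer there is one more tool, called as name(argument=value, ...), one argument or row to a line, values as JSON. arm_command: Moves the arm, as the interface text tells. Its arguments: {"type":"object","properties":{"series":{"type":"array"},"jaw":{"type":"number"}},"required":["series"]}

```bash
mkdir -p pics; python3 - <<'E'
from workcell import ctrl
import cv2
for n in("top","side"):
    d=ctrl.get_image(n); cv2.imwrite(f"pics/{n}0.png",d["frame"]); print(n,d["fx"],d["cx"],d["cy"],d["rvec"],d["tvec"])
o=ctrl.get_obs(); print(o)
E
```

```text
top 405.8974528278446 256.5502111332282 187.56412085550676 [ 2.09021612 -2.14102755  0.18457439] [  78.42079242  588.31767127 1154.84279314]
side 356.7204759522853 257.510906077268 191.58037664035896 [ 2.13313878 -0.2099525   0.13329334] [-559.46951699  233.8486739   883.93408693]
{'t': 0.1, 'qpos': array([-1.16701018e+00,  4.23779274e-01,  1.63060129e+00,  2.39250545e-05,
        1.08860442e+00, -1.90000557e-02]), 'qvel': array([-1.30221561e-03, -1.44165043e-03,  1.29919237e-05,  7.70596459e-04,
        1.20271666e-03, -1.65718890e-03]), 'joint_torque': array([-1.49155541e-03, -5.45616996e+01, -2.74326164e+01,  6.44764421e-02,
        1.87612628e-02, -2.72614443e-05]), 'ee_pos': array([ 256.28158922, -569.51809979,  240.97496874]), 'orientation': array([-3.07032288e+00, -6.58871197e-01,  3.85345199e-04]), 'ft_force': array([ 0.52126342, -0.2219655 ,  0.39499888]), 'moment': array([ 1.67665648e-02, -2.04361312e-02, -4.61676373e-05]), 'grasp_force': 0.0, 'width': 88.02184376862954}
```

View pics/top0.png

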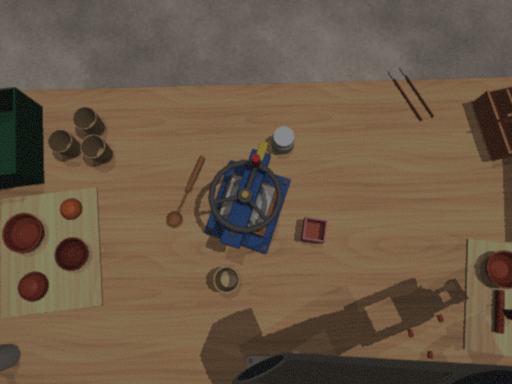

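View pics/side0.png

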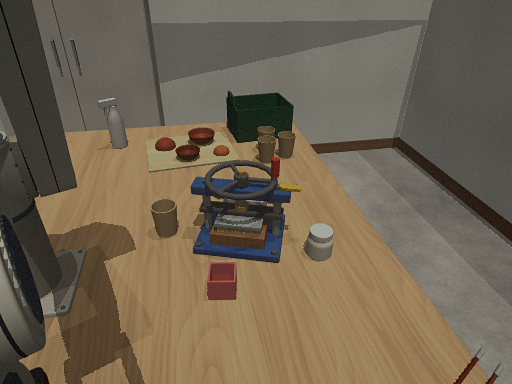

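The top view shows the hub at about (245,195), the red handle at (256,160) and the pointer at (264,148). In the side view the hub is at (241,178), the handle at (276,166) and the pointer at (290,188). Next I'll compute world positions at the known heights.

```bash
cat >h.py <<'E'
import numpy as np,cv2
from workcell import ctrl
def cam(n):
    d=ctrl.get_image(n); R=cv2.Rodrigues(np.array(d["rvec"],float))[0]
    K=np.array([[d["fx"],0,d["cx"]],[0,d["fy"],d["cy"]],[0,0,1.]])
    return d["frame"],K,R,np.array(d["tvec"],float).ravel()
def at(c,uv,z):
    _,K,R,t=c; o=-R.T@t; r=R.T@np.linalg.inv(K)@[*uv,1]; return o+r*(z-o[2])/r[2]
def pix(c,p): return (lambda q:q[:2]/q[2])(c[1]@(c[2]@np.array(p,float)+c[3]))
def red(c,box,hue=None):
    x0,y0,x1,y1=box; f=cv2.cvtColor(c[0],cv2.COLOR_BGR2HSV)[y0:y1,x0:x1]
    h=f[...,0].astype(int);m=(f[...,1]>140)&(f[...,2]>60)&(((h<6)|(h>172)) if hue is None else (abs(h-hue)<6))
    ys,xs=np.nonzero(m); return (xs.mean()+x0,ys.mean()+y0,len(xs),xs.min()+x0,xs.max()+x0,ys.min()+y0,ys.max()+y0)
E
python3 - <<'E'
from h import *
np.set_printoptions(precision=1,suppress=True)
T=cam("top");S=cam("side")
r=red(T,(235,140,275,180));y=red(T,(235,130,285,175),27);print(r,y)
rs=red(S,(262,145,290,190));ys=red(S,(265,175,310,200),27);print(rs,ys)
print("handle top",at(T,r[:2],240),"pointer",at(T,y[:2],186),"hub cap top",at(T,(245,195),220))
from scipy.optimize import least_squares
def tri(a,b): return least_squares(lambda p:np.r_[pix(T,p)-a,pix(S,p)-b],[600,0,200]).x
print(tri(r[:2],rs[:2]),tri(y[:2],ys[:2]),tri((245,195),(241,176)))
for n,uv,z in(("cup",(226,280),95),("jar",(284,138),80),("pot",(314,230),60)):print(n,at(T,uv,z))
for c,n,b in((T,"top",(190,100,350,310)),(S,"side",(140,130,350,310))):
    f=c[0][b[1]:b[3],b[0]:b[2]];cv2.imwrite(f"pics/{n}c.png",cv2.resize(f,None,fx=2.8,fy=2.8,interpolation=3))
E
```

```text
(np.float64(255.17307692307693), np.float64(158.19230769230768), 52, np.int64(252), np.int64(259), np.int64(154), np.int64(162)) (np.float64(261.96491228070175), np.float64(148.93859649122805), 114, np.int64(257), np.int64(267), np.int64(141), np.int64(159))
(np.float64(274.9530201342282), np.float64(166.81879194630872), 149, np.int64(271), np.int64(279), np.int64(157), np.int64(177)) (np.float64(289.5607476635514), np.float64(186.49532710280374), 107, np.int64(279), np.int64(300), np.int64(183), np.int64(191))
handle top [631.5  63.8 240. ] pointer [671.3  45.6 186. ] hub cap top [540.1  92.3 220. ]
[629.2  64.  240.5] [667.4  46.  187.8] [542.8  92.9 205. ]
cup [324.2 154.2  95. ]
jar [734.3 -21.5  80. ]
pot [ 459.4 -100.1   60. ]
```

View pics/topc.png

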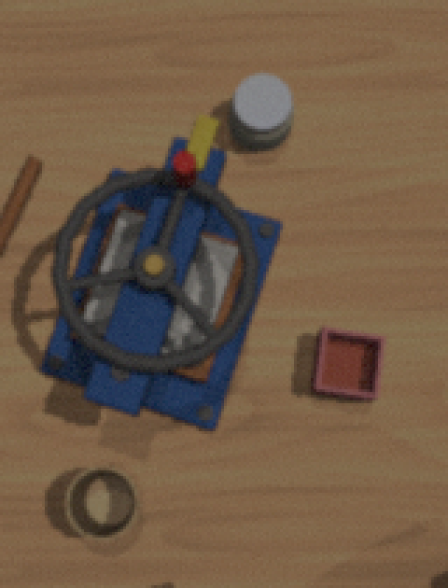

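Hub ≈ (543, 91.5) and handle direction ≈ -19.5°. The pointer radius comes out at 135 and the handle at about 92, both matching the given sizes. I'll close the fingers, lift, and square the tool yaw to the world axes (tool x = +X, tool y = -Y).

arm_command(
  jaw=-1,
  series=[
    {"linear": [0,0,-0.02],"turn": 0.1056},
    {"linear": [0,0,-0.02],"turn": 0.1056},
    {"linear": [0,0,-0.02],"turn": 0.1056},
    {"linear": [0,0,-0.02],"turn": 0.1056},
    {"linear": [0.02,-0.036,0],"turn": 0},
    {"linear": [0.021,-0.037,0],"turn": 0},
    {"linear": [0.021,-0.037,0],"turn": 0},
    {"linear": [0.021,-0.037,0],"turn": 0},
    {"linear": [0.021,-0.037,0],"turn": 0},
    {"linear": [0.021,-0.037,0],"turn": 0},
  ],
)

```text
t: 1.2
ee_pos: [381.8, -347.3, 321.7]
orientation: [3.142, 0.0, 0.0]
ft_force: [0.5, 0.3, -0.1]
width: 11.1
grasp_force: 0.0
```

arm_command(
  series=[
    {"linear": [0.024,-0.043,0],"turn": 0},
    {"linear": [0.024,-0.043,0],"turn": 0},
    {"linear": [0.024,-0.043,0],"turn": 0},
    {"linear": [0.024,-0.043,0],"turn": 0},
    {"linear": [0.024,-0.043,0],"turn": 0},
    {"linear": [0.024,-0.043,0],"turn": 0},
    {"linear": [0.024,-0.043,0],"turn": 0},
    {"linear": [0.024,-0.043,0],"turn": 0},
    {"linear": [0.024,-0.043,0],"turn": 0},
    {"linear": [0.024,-0.043,0],"turn": 0},
  ],
)

```text
t: 2.2
ee_pos: [621.8, 83.2, 321.6]
orientation: [3.141, 0.001, -0.0]
ft_force: [1.1, -0.8, 0.1]
width: 0.4
grasp_force: 0.0
```

arm_command(
  series=[
    {"linear": [0.006,-0.012,0],"turn": 0},
    {"linear": [0.006,-0.012,0],"turn": 0},
    {"linear": [0,0,0],"turn": 0},
    {"linear": [0,0,0],"turn": 0},
  ],
)

```text
t: 2.6
ee_pos: [632.7, 104.1, 321.6]
orientation: [3.141, -0.0, -0.001]
ft_force: [-0.2, 0.2, 0.1]
width: 0.6
grasp_force: 0.0
```

```bash
python3 - <<'E'
from h import *
T=cam("top");S=cam("side");p=ctrl.get_obs()["ee_pos"];print(p)
for c,n,b in((T,"top",(190,100,350,310)),(S,"side",(140,100,350,280))):
    for q in((p[0],p[1],p[2]-19),(628,61.5,264),(543,91.5,220)):
        print(n,pix(c,q))
    k=2.5;f=c[0][b[1]:b[3],b[0]:b[2]];f=cv2.resize(f,None,fx=k,fy=k,interpolation=3);f=cv2.resize(f,(400,450))if 0 else f
    globals()[n]=f
H=max(top.shape[0],side.shape[0]);w=lambda f:cv2.copyMakeBorder(f,0,H-f.shape[0],0,0,0)
o=np.hstack([w(top),w(side)]);o=cv2.resize(o,(800,int(800*H/o.shape[1])));cv2.imwrite("pics/a1.png",o)
E
```

```text
[632.71612305 103.72133307 321.81313836]
top [238.04808946 151.39052327]
top [255.91334019 157.03828313]
top [245.27881034 193.87271169]
side [274.29920271 137.89817418]
side [275.91275502 158.95768808]
side [241.03024642 171.33800707]
```

View pics/a1.png

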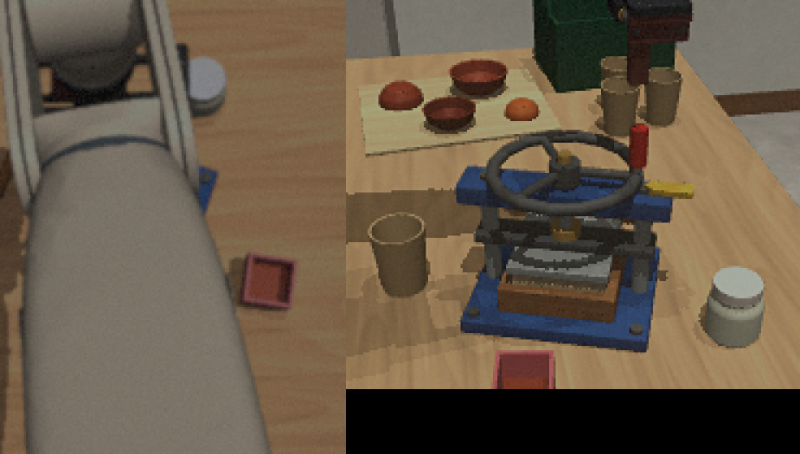

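The side view agrees with the tip position: closed fingertips behind and above the handle, with the handle top at about crop pixel (640,128). I'll descend and generate the arc increments.

arm_command(
  series=[
    {"linear": [0,0,0.01],"turn": 0},
    {"linear": [0,0,0.01],"turn": 0},
    {"linear": [0,0,0.01],"turn": 0},
    {"linear": [0,0,0.01],"turn": 0},
    {"linear": [0,0,0.01],"turn": 0},
    {"linear": [0,0,0.01],"turn": 0},
    {"linear": [0,0,0.01],"turn": 0},
    {"linear": [0,0,0.01],"turn": 0},
    {"linear": [0,0,0],"turn": 0},
  ],
)

```text
t: 3.6
ee_pos: [632.3, 105.1, 239.8]
orientation: [3.141, 0.001, -0.004]
ft_force: [-1.6, 0.5, 0.3]
width: 0.8
grasp_force: 0.0
```

```bash
cat >>h.py <<'E'
def arc(angs):
    p=ctrl.get_obs()["ee_pos"][:2]; print("now",p.round(1))
    for i,a in enumerate(angs):
        q=np.array([543,91.5])+91*np.array([np.cos(np.radians(a)),np.sin(np.radians(a))]); d=np.round(q-p,0); p=p+d
        print(a,"[%.4f, %.4f, 0]"%(d[0]/1e3,-d[1]/1e3),end="; " if (i+1)%10 else "\n")
E
python3 -c "
from h import *
print(ctrl.get_obs()['ee_pos'])
arc([8-2*i for i in range(1,11)]+[-12-4*i for i in range(1,86)])"
```

```text
[632.34283183 105.12351079 239.80360373]
now [632.3 105.1]
6 [0.0010, 0.0040, 0]; 4 [0.0000, 0.0030, 0]; 2 [0.0010, 0.0030, 0]; 0 [-0.0000, 0.0040, 0]; -2 [-0.0000, 0.0030, 0]; -4 [-0.0010, 0.0030, 0]; -6 [0.0000, 0.0030, 0]; -8 [-0.0000, 0.0030, 0]; -10 [-0.0010, 0.0030, 0]; -12 [-0.0000, 0.0040, 0]
-16 [-0.0020, 0.0060, 0]; -20 [-0.0020, 0.0060, 0]; -24 [-0.0020, 0.0060, 0]; -28 [-0.0030, 0.0050, 0]; -32 [-0.0030, 0.0060, 0]; -36 [-0.0040, 0.0050, 0]; -40 [-0.0040, 0.0050, 0]; -44 [-0.0040, 0.0050, 0]; -48 [-0.0040, 0.0040, 0]; -52 [-0.0050, 0.0040, 0]
-56 [-0.0050, 0.0040, 0]; -60 [-0.0060, 0.0030, 0]; -64 [-0.0050, 0.0030, 0]; -68 [-0.0060, 0.0030, 0]; -72 [-0.0060, 0.0020, 0]; -76 [-0.0060, 0.0020, 0]; -80 [-0.0070, 0.0010, 0]; -84 [-0.0060, 0.0010, 0]; -88 [-0.0060, 0.0010, 0]; -92 [-0.0070, -0.0000, 0]
-96 [-0.0060, -0.0010, 0]; -100 [-0.0060, -0.0010, 0]; -104 [-0.0060, -0.0010, 0]; -108 [-0.0060, -0.0020, 0]; -112 [-0.0060, -0.0020, 0]; -116 [-0.0060, -0.0030, 0]; -120 [-0.0060, -0.0030, 0]; -124 [-0.0050, -0.0030, 0]; -128 [-0.0050, -0.0040, 0]; -132 [-0.0050, -0.0040, 0]
-
[... 771 characters left out ...]
[0.0060, -0.0030, 0]; -252 [0.0060, -0.0020, 0]
-256 [0.0060, -0.0020, 0]; -260 [0.0060, -0.0010, 0]; -264 [0.0060, -0.0010, 0]; -268 [0.0060, -0.0000, 0]; -272 [0.0070, -0.0000, 0]; -276 [0.0060, 0.0000, 0]; -280 [0.0060, 0.0010, 0]; -284 [0.0070, 0.0010, 0]; -288 [0.0060, 0.0020, 0]; -292 [0.0060, 0.0020, 0]
-296 [0.0060, 0.0030, 0]; -300 [0.0050, 0.0030, 0]; -304 [0.0060, 0.0030, 0]; -308 [0.0050, 0.0040, 0]; -312 [0.0050, 0.0040, 0]; -316 [0.0040, 0.0040, 0]; -320 [0.0040, 0.0050, 0]; -324 [0.0040, 0.0050, 0]; -328 [0.0040, 0.0050, 0]; -332 [0.0030, 0.0060, 0]
-336 [0.0030, 0.0060, 0]; -340 [0.0020, 0.0050, 0]; -344 [0.0020, 0.0070, 0]; -348 [0.0020, 0.0060, 0]; -352 [0.0010, 0.0060, 0];
```

arm_command(
  series=[
    {"linear": [0.001,0.004,0],"turn": 0},
    {"linear": [0,0.003,0],"turn": 0},
    {"linear": [0.001,0.003,0],"turn": 0},
    {"linear": [0,0.004,0],"turn": 0},
    {"linear": [0,0.003,0],"turn": 0},
    {"linear": [-0.001,0.003,0],"turn": 0},
    {"linear": [0,0.003,0],"turn": 0},
    {"linear": [0,0.003,0],"turn": 0},
    {"linear": [-0.001,0.003,0],"turn": 0},
    {"linear": [0,0.004,0],"turn": 0},
  ],
)

```text
t: 4.6
ee_pos: [633.2, 72.2, 241.8]
orientation: [-3.141, -0.001, -0.0]
ft_force: [-0.4, 2.1, 1.2]
width: 0.3
grasp_force: 1.4
```

arm_command(
  series=[
    {"linear": [-0.002,0.006,0],"turn": 0},
    {"linear": [-0.002,0.006,0],"turn": 0},
    {"linear": [-0.002,0.006,0],"turn": 0},
    {"linear": [-0.003,0.005,0],"turn": 0},
    {"linear": [-0.003,0.006,0],"turn": 0},
  ],
)

```text
t: 5.1
ee_pos: [621.1, 42.6, 241.7]
orientation: [3.141, 0.0, 0.001]
ft_force: [1.2, 1.6, 0.9]
width: 0.6
grasp_force: 1.2
```

```bash
python3 - <<'E'
from h import *
S=cam("side");p=ctrl.get_obs()["ee_pos"];print(p)
print(pix(S,p-[0,0,19]))
f=S[0][110:260,170:370];cv2.imwrite("pics/b.png",cv2.resize(f,None,fx=3,fy=3,interpolation=3))
E
```

```text
[620.49029901  41.65174289 241.58305365]
[274.28819584 177.24901086]
```

View pics/b.png

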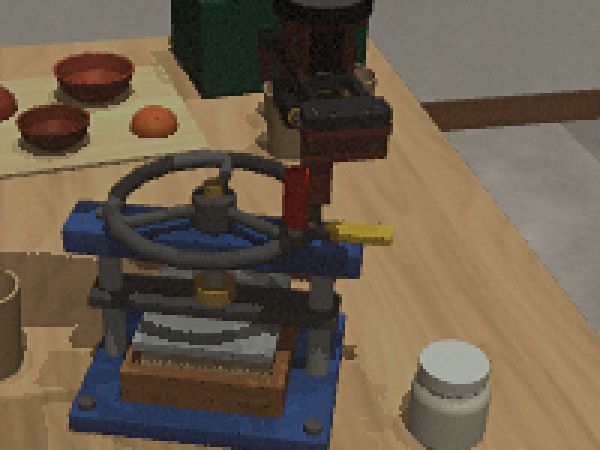

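The finger is behind the handle, which has moved clockwise (crop (297,195)) away from the pointer (crop (362,234)). Continuing the arc.

arm_command(
  series=[
    {"linear": [-0.004,0.005,0],"turn": 0},
    {"linear": [-0.004,0.005,0],"turn": 0},
    {"linear": [-0.004,0.005,0],"turn": 0},
    {"linear": [-0.004,0.004,0],"turn": 0},
    {"linear": [-0.005,0.004,0],"turn": 0},
    {"linear": [-0.005,0.004,0],"turn": 0},
    {"linear": [-0.006,0.003,0],"turn": 0},
    {"linear": [-0.005,0.003,0],"turn": 0},
    {"linear": [-0.006,0.003,0],"turn": 0},
    {"linear": [-0.006,0.002,0],"turn": 0},
  ],
)

```text
t: 6.15
ee_pos: [571.8, 4.9, 241.7]
orientation: [3.142, 0.0, 0.0]
ft_force: [2.6, 1.3, 0.2]
width: 0.6
grasp_force: 1.3
```

arm_command(
  series=[
    {"linear": [-0.006,0.002,0],"turn": 0},
    {"linear": [-0.007,0.001,0],"turn": 0},
    {"linear": [-0.006,0.001,0],"turn": 0},
    {"linear": [-0.006,0.001,0],"turn": 0},
    {"linear": [-0.007,0,0],"turn": 0},
    {"linear": [-0.006,-0.001,0],"turn": 0},
    {"linear": [-0.006,-0.001,0],"turn": 0},
    {"linear": [-0.006,-0.001,0],"turn": 0},
    {"linear": [-0.006,-0.002,0],"turn": 0},
    {"linear": [-0.006,-0.002,0],"turn": 0},
  ],
)

```text
t: 7.15
ee_pos: [509.7, 7.3, 241.7]
orientation: [3.141, 0.001, -0.0]
ft_force: [2.5, -1.0, 0.0]
width: 0.6
grasp_force: 1.3
```

```bash
python3 - <<'E'
from h import *
S=cam("side");arc([-116-4*i for i in range(20)])
p=ctrl.get_obs()["ee_pos"];print(p)
f=S[0][110:260,170:370];cv2.imwrite("pics/c.png",cv2.resize(f,None,fx=3,fy=3,interpolation=3))
E
```

```text
now [508.6   7.5]
-116 [-0.0050, -0.0020, 0]; -120 [-0.0060, -0.0030, 0]; -124 [-0.0050, -0.0040, 0]; -128 [-0.0060, -0.0030, 0]; -132 [-0.0040, -0.0040, 0]; -136 [-0.0050, -0.0050, 0]; -140 [-0.0040, -0.0040, 0]; -144 [-0.0040, -0.0050, 0]; -148 [-0.0040, -0.0060, 0]; -152 [-0.0030, -0.0050, 0]
-156 [-0.0030, -0.0060, 0]; -160 [-0.0020, -0.0060, 0]; -164 [-0.0020, -0.0060, 0]; -168 [-0.0020, -0.0060, 0]; -172 [-0.0010, -0.0060, 0]; -176 [-0.0000, -0.0070, 0]; -180 [-0.0010, -0.0060, 0]; -184 [0.0010, -0.0060, 0]; -188 [0.0000, -0.0070, 0]; -192 [0.0010, -0.0060, 0]
[508.5643546    7.51178502 241.52895683]
```

View pics/c.png

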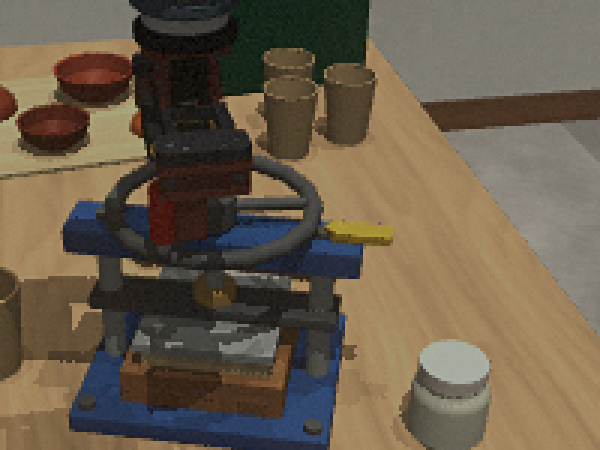

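The handle (crop (160,210)) is ahead of the finger, with light contact of about 2.5 N. Carrying on.

arm_command(
  series=[
    {"linear": [-0.005,-0.002,0],"turn": 0},
    {"linear": [-0.006,-0.003,0],"turn": 0},
    {"linear": [-0.005,-0.004,0],"turn": 0},
    {"linear": [-0.006,-0.003,0],"turn": 0},
    {"linear": [-0.004,-0.004,0],"turn": 0},
    {"linear": [-0.005,-0.005,0],"turn": 0},
    {"linear": [-0.004,-0.004,0],"turn": 0},
    {"linear": [-0.004,-0.005,0],"turn": 0},
    {"linear": [-0.004,-0.006,0],"turn": 0},
    {"linear": [-0.003,-0.005,0],"turn": 0},
  ],
)

```text
t: 8.2
ee_pos: [463.6, 48.7, 241.6]
orientation: [3.142, 0.001, -0.001]
ft_force: [0.6, -3.7, -0.9]
width: 0.4
grasp_force: 1.2
```

arm_command(
  series=[
    {"linear": [-0.003,-0.006,0],"turn": 0},
    {"linear": [-0.002,-0.006,0],"turn": 0},
    {"linear": [-0.002,-0.006,0],"turn": 0},
    {"linear": [-0.002,-0.006,0],"turn": 0},
    {"linear": [-0.001,-0.006,0],"turn": 0},
    {"linear": [0,-0.007,0],"turn": 0},
    {"linear": [-0.001,-0.006,0],"turn": 0},
    {"linear": [0.001,-0.006,0],"turn": 0},
    {"linear": [0,-0.007,0],"turn": 0},
    {"linear": [0.001,-0.006,0],"turn": 0},
  ],
)

```text
t: 9.2
ee_pos: [455.2, 110.7, 241.7]
orientation: [3.142, 0.001, -0.0]
ft_force: [-0.3, -3.2, -1.7]
width: 0.4
grasp_force: 1.4
```

```bash
python3 - <<'E'
from h import *
arc([-196-4*i for i in range(30)])
p=ctrl.get_obs();print(p["ee_pos"],p["qpos"])
S=cam("side");f=S[0][110:260,170:370];cv2.imwrite("pics/d.png",cv2.resize(f,None,fx=3,fy=3,interpolation=3))
E
```

```text
now [455.2 110.7]
-196 [0.0000, -0.0060, 0]; -200 [0.0020, -0.0060, 0]; -204 [0.0030, -0.0060, 0]; -208 [0.0020, -0.0060, 0]; -212 [0.0040, -0.0050, 0]; -216 [0.0030, -0.0050, 0]; -220 [0.0040, -0.0050, 0]; -224 [0.0040, -0.0050, 0]; -228 [0.0050, -0.0040, 0]; -232 [0.0050, -0.0050, 0]
-236 [0.0050, -0.0030, 0]; -240 [0.0050, -0.0040, 0]; -244 [0.0060, -0.0030, 0]; -248 [0.0060, -0.0020, 0]; -252 [0.0060, -0.0020, 0]; -256 [0.0060, -0.0020, 0]; -260 [0.0060, -0.0010, 0]; -264 [0.0060, -0.0010, 0]; -268 [0.0070, -0.0010, 0]; -272 [0.0060, 0.0000, 0]
-276 [0.0060, 0.0010, 0]; -280 [0.0070, 0.0010, 0]; -284 [0.0060, 0.0010, 0]; -288 [0.0060, 0.0020, 0]; -292 [0.0060, 0.0020, 0]; -296 [0.0060, 0.0020, 0]; -300 [0.0050, 0.0030, 0]; -304 [0.0060, 0.0040, 0]; -308 [0.0050, 0.0030, 0]; -312 [0.0050, 0.0050, 0]
[455.225704   110.69161007 241.65390921] [ 2.13136392e-01  1.91800056e-01  1.96538643e+00 -2.19840616e-05
  9.84446050e-01  1.78356304e+00]
```

View pics/d.png

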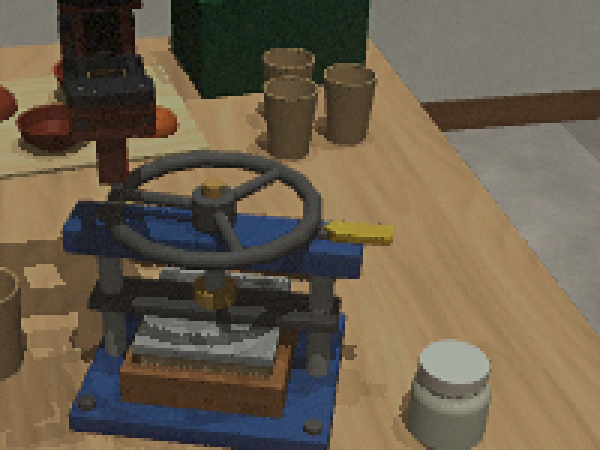

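The handle is hidden behind the finger (crop (113,160)), and its spoke points there, so contact is intact. Continuing.

arm_command(
  series=[
    {"linear": [0,-0.006,0],"turn": 0},
    {"linear": [0.002,-0.006,0],"turn": 0},
    {"linear": [0.003,-0.006,0],"turn": 0},
    {"linear": [0.002,-0.006,0],"turn": 0},
    {"linear": [0.004,-0.005,0],"turn": 0},
    {"linear": [0.003,-0.005,0],"turn": 0},
    {"linear": [0.004,-0.005,0],"turn": 0},
    {"linear": [0.004,-0.005,0],"turn": 0},
    {"linear": [0.005,-0.004,0],"turn": 0},
    {"linear": [0.005,-0.005,0],"turn": 0},
  ],
)

```text
t: 10.25
ee_pos: [487.4, 163.6, 241.6]
orientation: [-3.141, -0.001, 0.001]
ft_force: [-2.3, -1.4, 0.8]
width: 0.4
grasp_force: 1.2
```

arm_command(
  series=[
    {"linear": [0.005,-0.003,0],"turn": 0},
    {"linear": [0.005,-0.004,0],"turn": 0},
    {"linear": [0.006,-0.003,0],"turn": 0},
    {"linear": [0.006,-0.002,0],"turn": 0},
    {"linear": [0.006,-0.002,0],"turn": 0},
    {"linear": [0.006,-0.002,0],"turn": 0},
    {"linear": [0.006,-0.001,0],"turn": 0},
    {"linear": [0.006,-0.001,0],"turn": 0},
    {"linear": [0.007,-0.001,0],"turn": 0},
    {"linear": [0.006,0,0],"turn": 0},
  ],
)

```text
t: 11.25
ee_pos: [546.7, 182.2, 241.6]
orientation: [3.142, 0.001, -0.0]
ft_force: [-3.9, -0.7, 0.7]
width: 0.5
grasp_force: 1.4
```

```bash
python3 - <<'E'
from h import *
arc([-276-4*i for i in range(19)])
S=cam("side");print(red(S,(205,130,300,200)))
E
```

```text
now [546.7 182.2]
-276 [0.0060, 0.0000, 0]; -280 [0.0060, 0.0010, 0]; -284 [0.0060, 0.0010, 0]; -288 [0.0060, 0.0020, 0]; -292 [0.0060, 0.0020, 0]; -296 [0.0060, 0.0030, 0]; -300 [0.0060, 0.0030, 0]; -304 [0.0050, 0.0030, 0]; -308 [0.0050, 0.0040, 0]; -312 [0.0050, 0.0040, 0]
-316 [0.0050, 0.0040, 0]; -320 [0.0040, 0.0050, 0]; -324 [0.0040, 0.0050, 0]; -328 [0.0030, 0.0050, 0]; -332 [0.0040, 0.0060, 0]; -336 [0.0020, 0.0060, 0]; -340 [0.0030, 0.0060, 0]; -344 [0.0020, 0.0060, 0]; -348 [0.0010, 0.0060, 0]; (np.float64(242.60344827586206), np.float64(148.2155172413793), 116, np.int64(205), np.int64(248), np.int64(130), np.int64(158))
```

arm_command(
  series=[
    {"linear": [0.006,0,0],"turn": 0},
    {"linear": [0.006,0.001,0],"turn": 0},
    {"linear": [0.006,0.001,0],"turn": 0},
    {"linear": [0.006,0.002,0],"turn": 0},
    {"linear": [0.006,0.002,0],"turn": 0},
    {"linear": [0.006,0.003,0],"turn": 0},
    {"linear": [0.006,0.003,0],"turn": 0},
    {"linear": [0.005,0.003,0],"turn": 0},
    {"linear": [0.005,0.004,0],"turn": 0},
    {"linear": [0.005,0.004,0],"turn": 0},
  ],
)

```text
t: 12.3
ee_pos: [603.8, 159.1, 241.7]
orientation: [-3.141, -0.001, -0.001]
ft_force: [-2.0, 2.3, 1.3]
width: 0.2
grasp_force: 1.2
```

arm_command(
  series=[
    {"linear": [0.005,0.004,0],"turn": 0},
    {"linear": [0.004,0.005,0],"turn": 0},
    {"linear": [0.004,0.005,0],"turn": 0},
    {"linear": [0.003,0.005,0],"turn": 0},
    {"linear": [0.004,0.006,0],"turn": 0},
    {"linear": [0.002,0.006,0],"turn": 0},
    {"linear": [0.003,0.006,0],"turn": 0},
    {"linear": [0.001,0.003,0],"turn": 0},
    {"linear": [0,0,0],"turn": 0},
  ],
)

```text
t: 13.2
ee_pos: [629.4, 118.4, 241.7]
orientation: [3.141, -0.0, 0.0]
ft_force: [0.1, 0.3, -0.1]
width: 0.7
grasp_force: 0.0
```

```bash
python3 - <<'E'
from h import *
arc([-346-2*i for i in range(12)])
S=cam("side");print(red(S,(255,140,300,190)))
for a in(5,0,-5,-10,-15,-19.5):
  t=np.radians(a);print(a,[pix(S,[543+90*np.cos(t),91.5+90*np.sin(t),z]).round(1) for z in(212,238,264)])
f=S[0][110:260,170:370];cv2.imwrite("pics/e.png",cv2.resize(f,None,fx=3,fy=3,interpolation=3))
E
```

```text
now [629.4 118.4]
-346 [0.0020, 0.0050, 0]; -348 [0.0010, 0.0030, 0]; -350 [0.0000, 0.0030, 0]; -352 [0.0010, 0.0030, 0]; -354 [0.0000, 0.0030, 0]; -356 [0.0000, 0.0040, 0]; -358 [0.0010, 0.0030, 0]; -360 [-0.0000, 0.0030, 0]; -362 [-0.0000, 0.0030, 0]; -364 [-0.0010, 0.0030, 0]
-366 [0.0000, 0.0030, 0]; -368 [-0.0000, 0.0040, 0]; (np.float64(273.8738738738739), np.float64(160.6936936936937), 111, np.int64(271), np.int64(278), np.int64(151), np.int64(171))
5 [array([273.4, 169.6]), array([273.7, 161. ]), array([274.1, 152.2])]
0 [array([274.2, 171. ]), array([274.6, 162.4]), array([275. , 153.6])]
-5 [array([274.8, 172.4]), array([275.2, 163.8]), array([275.6, 154.9])]
-10 [array([275.1, 173.9]), array([275.5, 165.2]), array([275.9, 156.3])]
-15 [array([275.2, 175.4]), array([275.6, 166.7]), array([276. , 157.7])]
-19.5 [array([275. , 176.7]), array([275.4, 168. ]), array([275.9, 159. ])]
```

View pics/e.png

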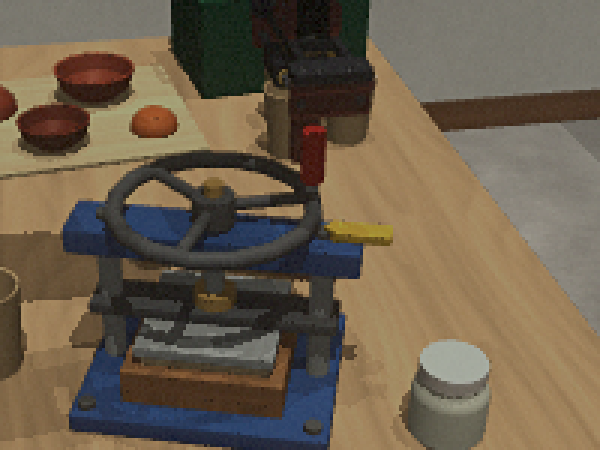

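The handle is about 21° short of the pointer: red centroid row 160.7 now, 166.8 at the start. Pushing slowly.

arm_command(
  series=[
    {"linear": [0.002,0.004,0],"turn": 0},
    {"linear": [0.001,0.003,0],"turn": 0},
    {"linear": [0,0.003,0],"turn": 0},
    {"linear": [0.001,0.003,0],"turn": 0},
    {"linear": [0,0.003,0],"turn": 0},
    {"linear": [0,0.003,0],"turn": 0},
    {"linear": [0,0.002,0],"turn": 0},
    {"linear": [0,0.002,0],"turn": 0},
    {"linear": [0,0.002,0],"turn": 0},
    {"linear": [0,0,0],"turn": 0},
  ],
)

```text
t: 14.25
ee_pos: [633.2, 93.8, 241.7]
orientation: [3.141, 0.0, -0.0]
ft_force: [-0.7, -0.1, -0.7]
width: 0.6
grasp_force: 0.4
```

```bash
python3 - <<'E'
from h import *
print(ctrl.get_obs()["ee_pos"])
for i in range(2): print(red(cam("side"),(255,140,300,190)))
E
```

```text
[633.18549677  93.80413774 241.68314109]
(np.float64(275.025), np.float64(164.60833333333335), 120, np.int64(271), np.int64(279), np.int64(156), np.int64(175))
(np.float64(275.04587155963304), np.float64(164.6422018348624), 109, np.int64(271), np.int64(279), np.int64(156), np.int64(175))
```

arm_command(
  series=[
    {"linear": [0,0.002,0],"turn": 0},
    {"linear": [0,0.002,0],"turn": 0},
    {"linear": [0,0.002,0],"turn": 0},
    {"linear": [0,0.002,0],"turn": 0},
    {"linear": [0,0.001,0],"turn": 0},
    {"linear": [0,0,0],"turn": 0},
  ],
)

```text
t: 14.95
ee_pos: [633.2, 84.9, 241.7]
orientation: [3.141, 0.0, -0.0]
ft_force: [-0.3, 1.8, -0.3]
width: 0.3
grasp_force: 0.7
```

```bash
python3 - <<'E'
from h import *
print(ctrl.get_obs()["ee_pos"])
S=cam("side");print(red(S,(255,140,300,190)))
f=S[0][140:200,250:310];g=cv2.imread("pics/side0.png")[140:200,250:310]
cv2.imwrite("pics/f.png",cv2.resize(np.hstack([g,f]),None,fx=6,fy=6,interpolation=3))
E
```

```text
[633.22000922  84.93757777 241.65902505]
(np.float64(274.79527559055117), np.float64(167.251968503937), 127, np.int64(271), np.int64(279), np.int64(158), np.int64(177))
```

View pics/f.png

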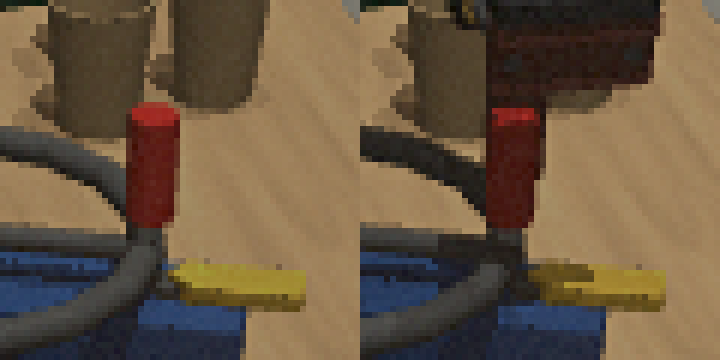

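The handle now sits in the same place as in the starting picture: red top at row ~157–158 and bottom ~177 in both. Backing off and up.

arm_command(
  series=[
    {"linear": [0,-0.006,0],"turn": 0},
    {"linear": [0,-0.01,0],"turn": 0},
    {"linear": [0,-0.01,0],"turn": 0},
    {"linear": [0,0,-0.02],"turn": 0},
    {"linear": [0,0,-0.03],"turn": 0},
    {"linear": [0,0,-0.03],"turn": 0},
    {"linear": [0,0,-0.02],"turn": 0},
    {"linear": [0,-0.03,0],"turn": 0},
    {"linear": [0,0,0],"turn": 0},
    {"linear": [0,0,0],"turn": 0},
  ],
)

```text
t: 16.0
ee_pos: [632.9, 142.1, 341.4]
orientation: [3.141, 0.003, -0.001]
ft_force: [-0.8, -0.4, 0.1]
width: 0.6
grasp_force: 0.0
```

```bash
python3 - <<'E'
from h import *
o=ctrl.get_obs();print(o["ee_pos"],o["ft_force"])
a=cam("side");print(red(a,(255,140,300,190)))
g=cv2.imread("pics/side0.png")
def m(f,b): return red((f,),b)[:2]
best=[]
for n,(x0,y0,x1,y1) in dict(handle=(266,152,285,180),cup=(148,195,182,240),jar=(302,220,338,264),pot=(203,258,242,302)).items():
    r=cv2.matchTemplate(a[0][y0-12:y1+12,x0-12:x1+12],g[y0:y1,x0:x1],cv2.TM_CCOEFF_NORMED);_,v,_,l=cv2.minMaxLoc(r);print(n,v,l[0]-12,l[1]-12)
E
```

```text
[632.86961581 142.08729365 341.38364041] [-0.79089634 -0.44597174  0.07111538]
(np.float64(274.94), np.float64(167.51333333333332), 150, np.int64(271), np.int64(279), np.int64(158), np.int64(177))
handle 0.9813772439956665 0 0
cup 0.8130506277084351 0 0
jar 0.9974542260169983 0 0
pot 0.9956700205802917 0 0
```

```bash
python3 -c "
from workcell import ctrl
print(ctrl.close_job())"
```

```text
the job is handed in; nothing more can be done
None
```

I pushed the hand wheel one full turn clockwise and handed the job in at about 16 s. The handle rests in line with the pointer, about 0.04 rad past by the camera. The cup, jar and pot matched their starting places in the side view; I did not check the spoon on its own. The hand-in gave no verdict.

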